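Fit the long wing key on the spindle of a card press

ROBOT

A 6-joint arm with a two-finger parallel gripper is mounted at the origin on the work surface. World frame = base frame: x ahead of the robot, y to its left, z up, the work surface at z = 0. Lengths are in m, angles in rad, forces in N, time in s.
With the tool pointing down it reaches from about 0.275 to 0.725 m from the base axis. Payload 5.6 kg.
Tool frame: the origin (TCP) lies midway between the tips of the shut fingers; the grasp point (between the pads) lies 19 mm behind it; z points along the fingers, y is the line along which they close (so a half turn about z gives the same grasp; the last joint's range is limited). The gripper opens to 85 mm and grips with 20 to 120 N. Pads are 22 mm wide; open, the fingers measure 114 mm over their backs; the gripper's body (76 mm by 85 mm) begins 54 mm behind the grasp point. The pads swing forward as they close: fully open they stand 13 mm farther back than shut.
Start: joints at [1.441, 0.255, 0.108, 0, -1.424, -0.285], TCP at [0.222, 0.503, 0.231] pointing down, gripper open.
Joint ranges: [-2.95, 2.95], [-1.21, 1.97], [-1.09, 1.5], [-2.87, 1.71], [-2.94, -0.07], [-3.05, 3.05]. Speed limits (rad/s): [2.57, 2.57, 3.14, 3.14, 3.14, 3.14].

INTERFACE

Orientations are given as a unit quaternion [x, y, z, w].
In Python, from rig import env gives the robot as it stands.
- The arm moves only by the tool play_rows, never from a script. Its argument "increments" is a list of rows, each an object with "linear": the shift along the tool's x, y, z in cm, a list of three; "roll": the turn about the tool's z in degrees. A call has 1 to 5 rows; each row shifts and turns the commanded pose from where the row before left it, along the tool's axes as they then stand; what a row does not reach is not made up. A row lasts 1/8 s, in which the tool goes at most 62.5 mm and 10.7 degrees, less where a joint would pass 70% of its speed; a pose out of reach is approached as far as the arm can. A call with a gripper value outside its range is refused whole. "gripper" is the gripper command: -1 is shut, 1 is fully open, values between are in proportion, set as the call begins (left out, the last holds). The fingers move at their own pace and stop on an object; the grip force is fixed at half the most. Time passes only in rows, so rows that do not move let the fingers close. It gives the time, the measured TCP pose, the force, the opening and the grip force at its end, in the units of the state.
- env.state(): the state, without advancing time (a new reading comes with each control period).
- env.read_camera(name): name is "side" or "top" or "wrist"; returns the picture (420x560x3 uint8, red, green, blue); there is no depth.
- env.camera_info(name): a dict with "fx", "fy", "cx", "cy" (pixels), "R" (3x3) and "t" (3): a world point X has camera coordinates R X + t; the wrist camera has in their place "hand_eye" (4x4, takes a point from camera to tool coordinates, whose origin is the TCP and whose axes are the flange's). Camera axes: x right, y down, z forward; pixel columns grow to the right and rows downward; lengths in m; the calibration is good to about 2 mm. A picture is of the moment at which its call begins: read the wrist's pose just before it. camera_info takes no time and is no camera call.
- env.job_done(): hands the job in; it is judged then, once.
The state is a dict: "time": time; "qpos": joint angles; "joint_velocities": joint speeds; "effort": joint torques, N m; "tcp_pos": TCP position; "orientation": TCP orientation; "contact_force": force on the tool from outside, world axes, zero at the start; "torque": the same for the moment, N m; "opening": opening from 0.0 (shut) to 1.0 (fully open); "gripper_force": force on a finger pad.
Only numpy, scipy, OpenCV 4.12 (cv2) and the standard library are available. Lean on these libraries where they do the work, as an engineer would, in place of code of your own. Each camera call takes 0.05 s, during which the arm holds its last target. There are 200 camera calls.

TASK

Take the long wing key out of the tool stand and guide it, held all the way, down through both guide holes of the card press onto the square spindle inside, then push it firmly, without hammering, until the spring ball clicks and the key is fully home. Let go and leave it there upright; leave the other tools in the stand and the things on the counter where they are.

Things in the scene. Friction and masses are not known exactly. Their poses are not given: they have to be found in the camera images.
- key: The key to fit: plain steel, 168 mm long, about 0.4 kg, upright in any one of the stand's three holes, the tallest of the three tools. Origin: centre of its lower end, z up along it. Round sleeve 40 mm in diameter from the lower end to 118 mm (the first 4 mm taper in to 35.6 mm), and on top of it a flat wing to hold it by.
- key_wing (a point): Middle of the key's wing, 143 mm above its lower end. The wing reaches from 118 to 168 mm above the lower end and is 24 mm thick along the key's x, 60 mm wide along its y.
- key_socket (a point): Centre of the mouth of the key's square socket, at its lower end (the key's origin). 22 mm across flats, 26 mm deep, mouth flared to 25.6 mm over the first 4 mm. The flats face along the key's x and y; it fits the spindle every quarter turn. A groove for the spring ball runs round inside, 8 to 19 mm up.
- press: Card press, fixed: beige base 170 (x) by 150 (y) by 10 mm, upright cheeks along its +y and -y edges (outer faces 150 mm apart) carrying two level plates one above the other, each with a round hole; open towards -x and +x. The holes and a square spindle share one vertical axis. Origin: on that axis, underside of the base (counter level), z up.
- press_top_hole (a point): Centre of the hole (44 mm in diameter) in the top plate, on the plate's upper face, 104 mm above the counter. The plate is 8 mm thick.
- press_guide_hole (a point): Centre of the hole (43 mm in diameter) in the lower, guide plate, on the plate's upper face, 66 mm above the counter. The plate is 8 mm thick.
- press_spindle_top (a point): Centre of the spindle's top face, 42 mm above the counter. Spindle: 20 mm across flats, top edge chamfered 2 mm, stiff to turn (0.12 N m). It may stand turned at any angle, which this point's axes do not show. Angles matched within some 5 degrees, the key drops further; otherwise its lower end stops 37 to 40 mm above the counter.
- press_ball_level (a point): Point on the spindle's axis level with the sprung ball (29.5 mm above the counter), which stands 3.5 mm out of one flat. With the angles matched the key drops until it stops on the ball, lower end 31 to 33 mm above the counter; a push of some 10 to 25 N takes it past. Home: lower end 16 mm above the counter, socket floor on the spindle. Its weight alone does not push it home.
- stand: Wooden block, fixed, 75 (x) by 275 (y) by 45 mm high, with three round holes 43 mm in diameter and 35 mm deep in a row along its y, at y = -88, 0 and +88 mm. Origin: centre of the underside. The tools stand on the floors of the holes, 10 mm above the counter.
- short_key: Another tool in the stand, to be left: like the key but only 110 mm long, wing 20 by 50 mm, no socket. Origin: centre of its lower end, z up.
- tamper: Third tool in the stand, to be left: steel sleeve with a round dark wooden knob 52 mm in diameter, 125 mm long. Origin: centre of its lower end, z up.
- card_stack: Stack of printed cards 65 by 90 by 38 mm lying on the counter. Origin: centre of its underside.
- tape_roll: Roll of clear tape 90 mm in diameter, 25 mm high, lying flat. Origin: centre of its underside.
- pen_cup: Yellow cup 76 mm in diameter, 90 mm high. Origin: centre of its underside.
- glue_bottle: White bottle with red cap, 54 mm in diameter, 130 mm high, upright. Origin: centre of its underside.
- screwdriver: Screwdriver lying on the counter along its x. Origin: below its middle.
- carton: Closed carton 110 by 90 by 70 mm. Origin: centre of its underside.
There are look-alikes about, which are no part of the job. Leave any green look-alike of the key alone.

How it is judged:
On the way:
1. the key, held in the fingers, is through both guide holes and not yet home on the spindle (z of key in the frame of press between 0.022 and 0.058 m and horizontal distance between key and press below 0.006 m and contact force between the fingers and key above 1 N), for 0.1 s.
At the end, for the whole second after the job is handed in: The key stands on the spindle, its lower end less than 19.5 mm above the press's origin (16 mm is fully home; the ball has clicked), within 4 mm of the press's axis, within 0.06 rad of upright, and at rest (z of key in the frame of press below 0.0195 m and horizontal distance between key and press below 0.004 m and angle between key's own z axis and vertical below 0.06 rad and linear speed of key below 0.02 m/s); the robot touches nothing.
It fails at once if the key is hammered or forced: more than 80 N between it and the press (contact force between key and press above 80 N).
It fails at once if another tool in the stand is moved by more than 30 mm (distance of any of short_key, tamper from where it was at the start of the episode above 0.03 m).
It fails at once if a thing on the counter is moved by more than 30 mm (distance of any of card_stack, tape_roll, pen_cup, glue_bottle, screwdriver, carton from where it was at the start of the episode above 0.03 m).
It also fails if it takes over 58 s, if anything falls off the work surface, if the arm or the gripper's body presses on something with over 40 N, if the wrist force passes 120 N, or if a joint passes its speed limit or range.

## Working session

There is one attempt and no reset: what is moved stays moved. The work goes in short steps, Python scripts to look and compute and a tool call to move; the robot and the scene stay as the last step left them, time stands still between calls to the robot, and variables do not carry over. Pictures are saved under pics/ and viewed, at most 10 in all, crops included, and the job is handed in when it is done.

Besides the shell and the picture viewer there is one more tool, called after "Emit:" in YAML: its name, and indented under it one key for each argument. play_rows: Moves the arm, as the interface text tells. Its arguments: {"type":"object","properties":{"increments":{"type":"array","items":{"type":"object","properties":{"linear":{"type":"array","items":{"type":"number"}},"roll":{"type":"number"}}}},"gripper":{"type":"number"}},"required":["increments"]}

```bash
mkdir -p pics; ls; python3 - <<'E'
from rig import env
import cv2,numpy as np
for n in ("side","top","wrist"):
    cv2.imwrite(f"pics/{n}0.png",env.read_camera(n)[:,:,::-1])
    i=env.camera_info(n); print(n,{k:np.round(np.array(v),4).tolist() for k,v in i.items()})
s=env.state();print({k:np.round(np.array(v),4).tolist() for k,v in s.items()})
a=cv2.imread("pics/side0.png");
E
```

```text
pics
side {'fx': 444.5264, 'fy': 444.5264, 'cx': 276.0307, 'cy': 204.7532, 'R': [[0.8213, -0.5704, -0.0072], [-0.3395, -0.4785, -0.8098], [0.4585, 0.6676, -0.5866]], 't': [-0.4542, 0.2659, 1.2042]}
top {'fx': 411.5212, 'fy': 411.5212, 'cx': 289.4192, 'cy': 204.7933, 'R': [[-0.0104, -0.9999, 0.0125], [-0.9955, 0.0092, -0.0944], [0.0942, -0.0134, -0.9955]], 't': [-0.0364, 0.552, 1.0841]}
wrist {'fx': 366.971, 'fy': 366.971, 'cx': 274.294, 'cy': 212.8845, 'hand_eye': [[-0.0014, -0.9505, -0.3108, 0.0789], [1.0, -0.0014, -0.0003, 0.0009], [-0.0002, -0.3108, 0.9505, -0.143], [0.0, 0.0, 0.0, 1.0]]}
{'time': 0.15, 'qpos': [1.4406, 0.2556, 0.1073, -0.0004, -1.4239, -0.2846], 'joint_velocities': [0.0017, -0.0018, 0.004, -0.0003, -0.0003, -0.0004], 'effort': [-0.0013, -38.6938, 23.8084, 5.3666, -0.0045, -0.0], 'tcp_pos': [0.2214, 0.503, 0.2306], 'orientation': [0.9786, -0.206, -0.0001, 0.0007], 'contact_force': [0.0209, -0.6146, -0.6952], 'torque': [-0.0031, 0.0135, 0.0198], 'gripper_force': 0.0, 'opening': 0.9999}
```

View pics/side0.png

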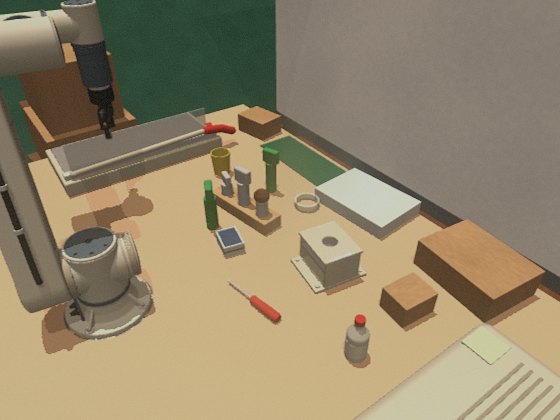

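View pics/top0.png

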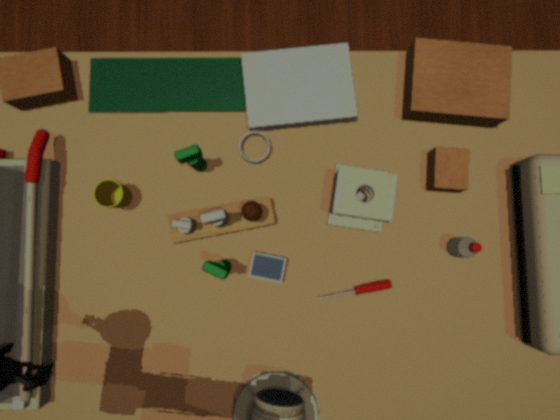

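The side view shows the stand with the long key in its middle hole (243,180), between the short key and the tamper. The top view has the key wing at about (213,217), the press hole at (365,194), and green look-alikes at (190,155) and (216,268). I'll zoom in on the top view.

```bash
python3 - <<'E'
import cv2,numpy as np
a=cv2.imread("pics/top0.png")
c=lambda x,y,w,h,s:cv2.convertScaleAbs(cv2.resize(a[y:y+h,x:x+w],(w*s,h*s),interpolation=cv2.INTER_CUBIC),alpha=1.6)
cv2.imwrite("pics/c.png",np.vstack([c(160,185,125,65,6)[:,:750],c(325,157,75,34*1+6,10)[:, :750]])[:600]) if 0 else None
cv2.imwrite("pics/stand.png",c(160,140,130,100,6)); cv2.imwrite("pics/press.png",c(320,155,85,80,7))
E
```

```text
(no output)
```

View pics/stand.png

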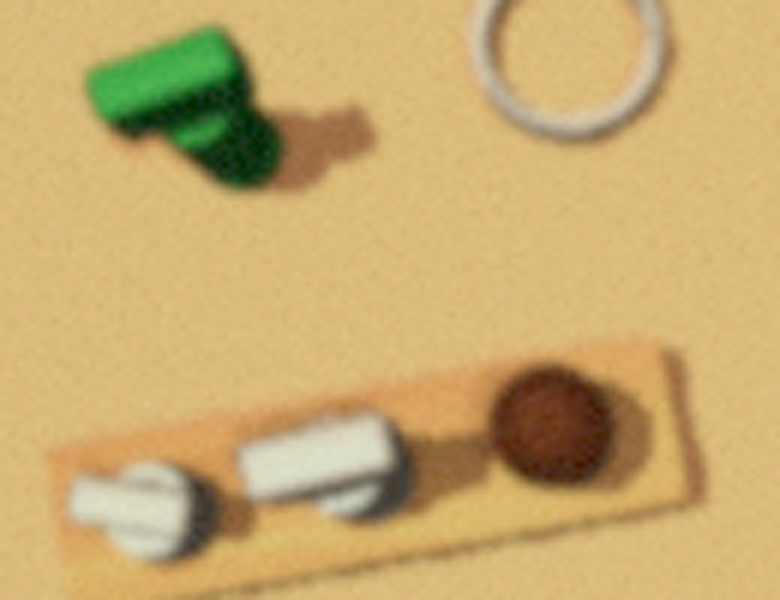

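View pics/press.png

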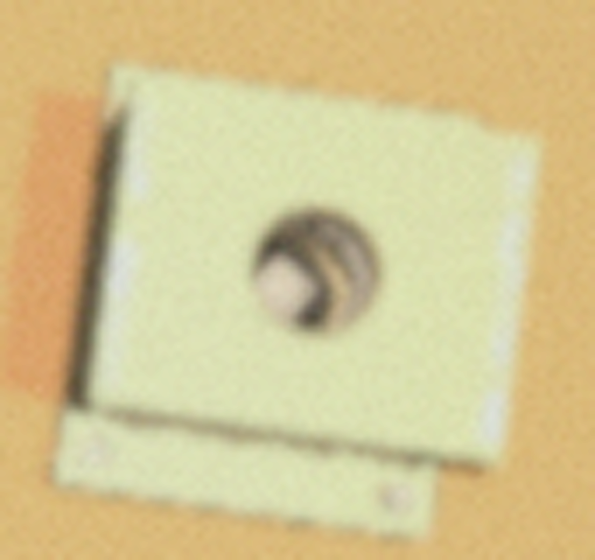

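The key wing's top corners in the crop are about (242,445), (385,412), (397,465) and (262,502). In the press crop, the top hole is centred at about (316,271), with the square spindle visible inside.

```bash
cat > h.py <<'E'
from rig import env
import cv2,numpy as np
from scipy.spatial.transform import Rotation as Ro
def cam(n,s=None):
    """camera matrix parts: K, R_world_from_cam, centre"""
    i=env.camera_info(n); K=np.array([[i["fx"],0,i["cx"]],[0,i["fy"],i["cy"]],[0,0,1]])
    if n=="wrist":
        s=s or env.state(); T=np.eye(4); T[:3,:3]=Ro.from_quat(s["orientation"]).as_matrix(); T[:3,3]=s["tcp_pos"]
        T=T@np.array(i["hand_eye"]); return K,T[:3,:3],T[:3,3]
    R=np.array(i["R"]); return K,R.T,-R.T@np.array(i["t"])
def ray(c,uv,z):
    K,R,o=c; uv=np.atleast_2d(uv).astype(float)
    d=np.c_[uv,np.ones(len(uv))]@np.linalg.inv(K).T@R.T
    return o+d*((z-o[2])/d[:,2])[:,None]
def proj(c,X):
    K,R,o=c; p=(np.atleast_2d(X)-o)@R@K.T; return p[:,:2]/p[:,2:]
def delta(s,xyz):
    "world target TCP -> tool-axes shift, cm"
    return np.round(Ro.from_quat(s["orientation"]).inv().apply(np.array(xyz)-s["tcp_pos"])*100,2)
def yaw(s): 
    "heading of tool y axis in world, deg"
    y=Ro.from_quat(s["orientation"]).as_matrix()[:,1]; return np.degrees(np.arctan2(y[1],y[0]))
E
python3 - <<'E'
from h import *
c=cam("top"); up=lambda p,k,o:(np.array(p)+.5)/k-.5+np.array(o)
w=ray(c,up([(242,445),(385,412),(397,465),(262,502)],6,(160,140)),.178)
print("wing",w.round(3).tolist(),w.mean(0)); d=w[1]-w[0]+w[2]-w[3]; print("wing y heading",np.degrees(np.arctan2(d[1],d[0])))
st=ray(c,up([(48,455),(660,340),(695,500)],6,(160,140)),.045);print("stand",st.round(3).tolist())
print("hole",ray(c,up([(316,271)],7,(320,155)),.104))
pt=ray(c,up([(112,65),(540,135),(497,465),(88,408)],7,(320,155)),.104); print("plate",pt.round(3).tolist(),pt.mean(0))
kn=ray(c,up([(552,427)],6,(160,140)),.12);print("tamper",kn)
g=ray(c,up([(165,70)],6,(160,140)),.17);print("green",g)
g=ray(c,[(216,268)],.17);print("green2",g)
s=env.state();print(yaw(s),cam("wrist")[2])
E
```

```text
wing [[0.518, 0.168, 0.178], [0.531, 0.113, 0.178], [0.51, 0.108, 0.178], [0.496, 0.16, 0.178]] [0.51382652 0.13716509 0.178     ]
wing y heading -76.30199844042345
stand [[0.525, 0.28, 0.045], [0.573, 0.011, 0.045], [0.502, -0.004, 0.045]]
hole [[ 0.57168157 -0.23090098  0.104     ]]
plate [[0.647, -0.159, 0.104], [0.621, -0.314, 0.104], [0.501, -0.294, 0.104], [0.523, -0.148, 0.104]] [ 0.57304622 -0.22852483  0.104     ]
tamper [[0.52890072 0.05282848 0.12      ]]
green [[0.66771838 0.20130206 0.17      ]]
green2 [[0.39302849 0.13118678 0.17      ]]
-113.77046819004372 [0.29335102 0.47059567 0.37360025]
```

Emit:
play_rows:
  increments:
    - {"linear": [0,0,-1.4],"roll": 10.5}
    - {"linear": [0,0,-1.4],"roll": 10.5}
    - {"linear": [0,0,-1.4],"roll": 10.5}
    - {"linear": [0,0,-1.4],"roll": 10.5}
    - {"linear": [0,0,-1.4],"roll": 10.5}
  gripper: 1

```text
time: 0.78
tcp_pos: [0.2215, 0.5032, 0.3014]
orientation: [0.785, -0.62, 0.0, 0.0]
contact_force: [-0.5, -0.3, -1.0]
opening: 1.0
gripper_force: 0.0
```

Emit:
play_rows:
  increments:
    - {"linear": [5.3,-2.5,0],"roll": 0}
    - {"linear": [5.3,-2.5,0],"roll": 0}
    - {"linear": [5.3,-2.5,0],"roll": 0}
    - {"linear": [5.3,-2.5,0],"roll": 0}

```text
time: 1.27
tcp_pos: [0.3698, 0.3195, 0.3011]
orientation: [0.787, -0.617, -0.0, 0.0]
contact_force: [0.8, 1.1, 0.5]
opening: 0.999
gripper_force: 0.0
```

Emit:
play_rows:
  increments:
    - {"linear": [5.3,-2.5,0],"roll": 0}
    - {"linear": [5.3,-2.5,0],"roll": 0}
    - {"linear": [5.3,-2.5,0],"roll": 0}
    - {"linear": [5.3,-2.5,0],"roll": 0}
    - {"linear": [0,0,0],"roll": 0}

```text
time: 1.9
tcp_pos: [0.518, 0.1358, 0.3002]
orientation: [0.785, -0.62, -0.0, 0.001]
contact_force: [0.5, 0.0, -0.5]
opening: 0.998
gripper_force: 0.0
```

```bash
python3 - <<'E'
from h import *
s=env.state();print(s["time"],s["tcp_pos"],yaw(s),s["joint_velocities"])
a=env.read_camera("wrist")[:,:,::-1]; cv2.imwrite("pics/w1.png",cv2.convertScaleAbs(a,alpha=1.3))
print(proj(cam("wrist",s),[(.514,.137,.178)]))
E
```

```text
1.9 [0.51804395 0.13583965 0.30016046] -166.57814674631032 [ 0.07140082 -0.02701841 -0.01719043 -0.0188455   0.00293447 -0.04456458]
[[277.268687   207.18612413]]
```

View pics/w1.png

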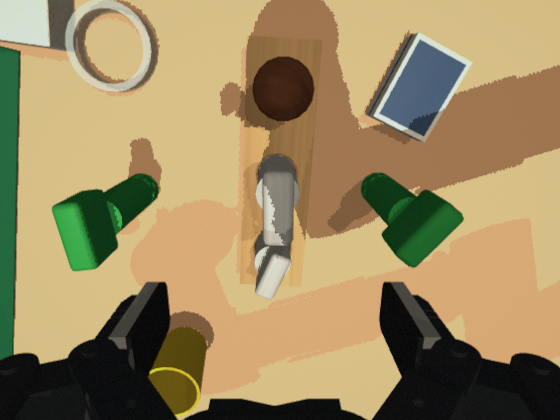

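The wrist view shows the key wing's top centred at about (278,208), within 2 px of the prediction, with its long side vertical in the picture. The tool is therefore aligned with it, and I'll go down and grip.

Emit:
play_rows:
  increments:
    - {"linear": [-0.2,0.4,0],"roll": 0}
    - {"linear": [0,0,4.5],"roll": 0}
    - {"linear": [0,0,4.5],"roll": 0}
    - {"linear": [0,0,4.5],"roll": 0}
    - {"linear": [0,0,2.9],"roll": 0}

```text
time: 2.58
tcp_pos: [0.5103, 0.141, 0.1355]
orientation: [0.787, -0.617, -0.001, 0.001]
contact_force: [1.1, 0.5, 0.4]
opening: 1.001
gripper_force: 0.0
```

Emit:
play_rows:
  increments:
    - {"linear": [0,0,0],"roll": 0}
    - {"linear": [0,0,0],"roll": 0}
    - {"linear": [0,0,0],"roll": 0}
    - {"linear": [0,0,0],"roll": 0}
    - {"linear": [0,0,0],"roll": 0}
  gripper: -1

```text
time: 3.2
tcp_pos: [0.5132, 0.1405, 0.1389]
orientation: [0.787, -0.617, 0.001, -0.002]
contact_force: [-0.4, 0.9, 6.5]
opening: 0.274
gripper_force: 60.0
```

Emit:
play_rows:
  increments:
    - {"linear": [0,0,0],"roll": 0}
    - {"linear": [0,0,0],"roll": 0}
    - {"linear": [0,0,0],"roll": 0}

```text
time: 3.58
tcp_pos: [0.5133, 0.1404, 0.1389]
orientation: [0.787, -0.617, 0.001, -0.001]
contact_force: [-0.6, 0.9, 6.9]
opening: 0.268
gripper_force: 60.0
```

Emit:
play_rows:
  increments:
    - {"linear": [0,0,-0.5],"roll": 0}
    - {"linear": [0,0,-1.5],"roll": 0}
    - {"linear": [0,0,-3],"roll": 0}
    - {"linear": [0,0,-4],"roll": 0}
    - {"linear": [0,0,-4],"roll": 0}

```text
time: 4.2
tcp_pos: [0.5111, 0.1394, 0.2686]
orientation: [0.787, -0.618, -0.001, 0.001]
contact_force: [-0.1, 0.5, -4.4]
opening: 0.274
gripper_force: 60.4
```

Emit:
play_rows:
  increments:
    - {"linear": [0,0,-2.5],"roll": 0}
    - {"linear": [0,0,0],"roll": 0}
    - {"linear": [0,0,0],"roll": 0}

```text
time: 4.58
tcp_pos: [0.5112, 0.1398, 0.2907]
orientation: [0.787, -0.618, -0.001, 0.001]
contact_force: [-0.0, -0.9, -5.2]
opening: 0.276
gripper_force: 60.4
```

```bash
python3 - <<'E'
from h import *
s=env.state();print(s["time"],s["tcp_pos"],s["orientation"],yaw(s),s["opening"])
# target: camera above hole: tool back from hole along tool x
x=Ro.from_quat(s["orientation"]).as_matrix()[:,0]
t=np.array([.572,-.230,.30])-.079*np.r_[x[:2],0]; t[2]=.30
print(t,delta(s,t))
E
```

```text
4.575 [0.51120024 0.13979052 0.29070085] [ 0.78656673 -0.61750283 -0.00108985  0.00135405] -166.2681449857984 0.276299311739595
[ 0.55324713 -0.15325803  0.3       ] [29.47  2.88 -0.92]
```

Emit:
play_rows:
  increments:
    - {"linear": [3,0.3,0],"roll": 0}
    - {"linear": [6,0.6,0],"roll": 0}
    - {"linear": [6,0.6,0],"roll": 0}
    - {"linear": [6,0.6,0],"roll": 0}
    - {"linear": [6,0.6,0],"roll": 0}

```text
time: 5.2
tcp_pos: [0.5492, -0.1304, 0.2904]
orientation: [0.787, -0.617, -0.002, 0.001]
contact_force: [1.3, 0.5, -4.4]
opening: 0.274
gripper_force: 60.4
```

Emit:
play_rows:
  increments:
    - {"linear": [2.5,0.2,1.5],"roll": 0}
    - {"linear": [0,0,2],"roll": 0}
    - {"linear": [0,0,0],"roll": 0}
    - {"linear": [0,0,0],"roll": 0}
    - {"linear": [0,0,0],"roll": 0}

```text
time: 5.82
tcp_pos: [0.5544, -0.1532, 0.2582]
orientation: [0.787, -0.617, 0.001, -0.0]
contact_force: [-0.7, 0.0, -3.6]
opening: 0.272
gripper_force: 60.4
```

```bash
python3 - <<'E'
from h import *
s=env.state();print(s["time"],s["tcp_pos"],yaw(s),s["joint_velocities"])
a=np.mean([env.read_camera("wrist")[:,:,::-1].astype(float) for _ in range(6)],0)
np.save("w2.npy",a); cv2.imwrite("pics/w2.png",np.clip(a*1.2,0,255))
print(proj(cam("wrist",s),[(.572,-.23,.104),(.572,-.23,.042)]))
E
```

```text
5.825 [ 0.55440468 -0.15315789  0.25817533] -166.2207597210708 [ 0.00059285 -0.00121609 -0.002361   -0.0027418   0.00126082 -0.001273  ]
[[274.44594336  94.6020549 ]
 [274.48976178  94.3604883 ]][ WARN:0@1.332] global loadsave.cpp:1063 imwrite_ Unsupported depth image for selected encoder is fallbacked to CV_8U.
```

View pics/w2.png

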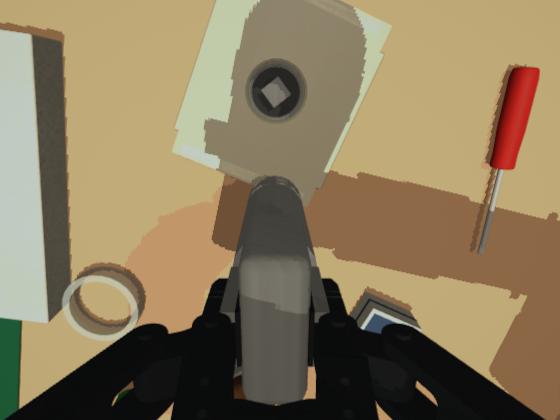

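The wrist view shows the press hole at about (275,91) with the turned square spindle inside it. The held key's lower end is near (273,182).

```bash
python3 - <<'E'
from h import *
a=np.load("w2.npy"); s=env.state(); c=cam("wrist",s)
x0,y0,w,h,k=220,40,110,160,4
r=np.clip(cv2.resize(a[y0:y0+h,x0:x0+w],None,fx=k,fy=k,interpolation=cv2.INTER_CUBIC)*1.6,0,255).astype(np.uint8)
g=cv2.resize(a.mean(2)[60:125,240:310],None,fx=8,fy=8,interpolation=cv2.INTER_CUBIC)
# spindle: bright blob near centre
cx,cy=(275-240+.5)*8,(92-60+.5)*8
for th in (80,90,100,110):
    m=(g>th).astype(np.uint8); n,l,st,ce=cv2.connectedComponentsWithStats(m); i=l[int(cy),int(cx)]
    ct=max(cv2.findContours((l==i).astype(np.uint8),0,1)[0],key=cv2.contourArea)[:,0,:]
    uv=(ct+.5)/8-.5+[240,60]; P=ray(c,uv,.042)[:,:2]
    R=cv2.minAreaRect((P*1000).astype(np.float32)); print(th,i,st[i],"rect mm",np.round(R,1).tolist() if 0 else R)
# hole: bottom plate rim dark disc
for th in (70,80,90):
    m=(g<th).astype(np.uint8); ct=max(cv2.findContours(m,0,1)[0],key=cv2.contourArea)[:,0,:]
    uv=(ct+.5)/8-.5+[240,60]; (ex,ey),ax,an=cv2.fitEllipse(uv.astype(np.float32)); print("dark",th,ex,ey,ax,ray(c,(ex,ey),.104)[0],ray(c,(ex,ey),.066)[0])
rr=r.copy(); cv2.imwrite("pics/w2c.png",rr)
print(np.percentile(g,[5,25,50,75,95]))
E
```

```text
80 2 [  174   182   199   196 21921] rect mm ((572.150390625, -231.16781616210938), (15.92076587677002, 19.54397201538086), 51.27652359008789)
90 2 [  177   188   189   186 19660] rect mm ((572.2753295898438, -231.07952880859375), (15.148492813110352, 18.985286712646484), 51.19071578979492)
100 0 [    37      0    507    517 210062] rect mm ((570.6101684570312, -231.89080810546875), (58.694583892822266, 56.865020751953125), 13.66689395904541)
110 0 [     0      0    560    520 291200] rect mm ((571.7886352539062, -231.42535400390625), (66.57181549072266, 57.21427536010742), 13.668465614318848)
dark 70 276.8125305175781 88.61471557617188 (53.28693771362305, 57.637386322021484) [ 0.5708178  -0.23480771  0.104     ] [ 0.57068011 -0.23525983  0.066     ]
dark 80 276.6309509277344 88.56576538085938 (57.5300407409668, 60.28938293457031) [ 0.57096129 -0.23480934  0.104     ] [ 0.57084199 -0.23526166  0.066     ]
dark 90 275.8404235839844 90.57846069335938 (61.9174690246582, 64.14579772949219) [ 0.57120199 -0.23324689  0.104     ] [ 0.57111354 -0.23349898  0.066     ]
[ 30.28498334  41.3705151   77.0477928  101.75347623 104.63301595]
```

View pics/w2c.png

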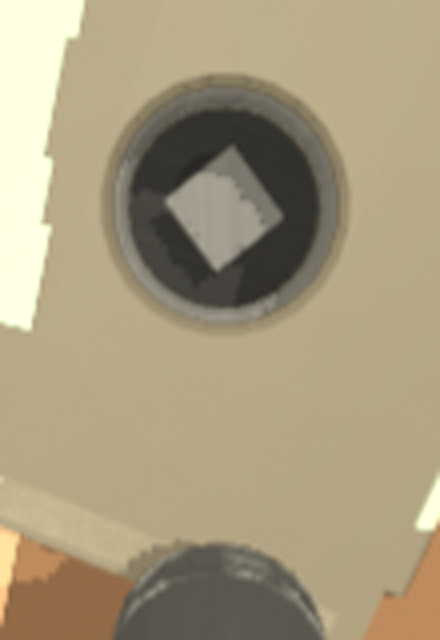

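```bash
python3 - <<'E'
from h import *
s=env.state(); c=cam("wrist",s); R=Ro.from_quat(s["orientation"]).as_matrix()
up=lambda p:(np.array(p)+.5)/4-.5+np.array([220,40])
tl=lambda P:(P-s["tcp_pos"])@R*1000
q=tl(ray(c,up([(233,145),(283,213),(218,271),(166,204)]),.042)); print("spindle tool mm",q[:,:2].round(1).tolist(),q[:,:2].mean(0))
for i in range(4):
    d=q[(i+1)%4]-q[i]; print(np.hypot(*d[:2]).round(1),(np.degrees(np.arctan2(d[1],d[0]))%90).round(1))
a=np.load("w2.npy")
# radial edge fit of the hole rim: sample gray profile along rays from centre
g=a.mean(2); c0=up((226,204)); th=np.radians(np.arange(0,360,10)); rr=np.arange(24,36,.25)
X=c0[0]+np.outer(np.cos(th),rr);Y=c0[1]+np.outer(np.sin(th),rr)
pr=cv2.remap(g.astype(np.float32),X.astype(np.float32),Y.astype(np.float32),1); gr=np.gradient(cv2.GaussianBlur(pr,(5,1),0),axis=1)
i=gr.argmax(1); pts=np.c_[X[range(36),i],Y[range(36),i]]
(ex,ey),ax,_=cv2.fitEllipse(pts.astype(np.float32)); print("rim r",rr[i].round(1).tolist()); print(ex,ey,ax)
for z in (.104,.096,.066): print("hole",z,ray(c,(ex,ey),z)[0],tl(ray(c,(ex,ey),z))[0], (ray(c,(ex+ax[0]/2,ey),z)-ray(c,(ex,ey),z))[0])
print("hole eye",ray(c,up((226,204)),.104)[0],"dark disc",tl(ray(c,up((225,208)),.058)))
k=tl(ray(c,up([(220,545)]),.133));print("key far edge tool",k, "centre x",k[0,0]-20)
E
```

```text
spindle tool mm [[94.8, 4.6], [80.0, 16.2], [67.1, 1.1], [82.0, -10.9]] [80.95671604  2.76554246]
18.8 51.9
19.9 49.4
19.2 51.2
20.1 50.5
rim r [28.5, 30.8, 31.2, 24.5, 24.5, 24.8, 25.0, 25.2, 25.2, 26.0, 26.2, 26.0, 25.8, 25.8, 25.2, 25.0, 25.0, 24.8, 24.8, 24.8, 24.8, 31.8, 32.0, 32.2, 32.5, 32.8, 32.8, 33.0, 32.5, 32.2, 32.0, 31.8, 31.8, 31.2, 31.2, 30.8]
277.37451171875 86.62545776367188 (56.45798873901367, 58.79277038574219)
hole 0.104 [ 0.57074373 -0.23630747  0.104     ] [ 84.52489425   3.65032766 153.51970477] [-0.02095908 -0.0050967   0.        ]
hole 0.096 [ 0.57071275 -0.23644312  0.096     ] [ 84.64864248   3.7155778  161.5196916 ] [-0.02152457 -0.00523421  0.        ]
hole 0.066 [ 0.57059656 -0.2369518   0.066     ] [ 85.11269833   3.96026581 191.51964219] [-0.02364519 -0.00574989  0.        ]
hole eye [ 0.57098198 -0.23326556  0.104     ] dark disc [[ 81.04817548   2.70180026 199.51977107]]
key far edge tool [[ 21.41594619   1.4496496  124.51536855]] centre x 1.4159461883190225
```

```bash
python3 - <<'E'
from h import *
s=env.state(); R=Ro.from_quat(s["orientation"]).as_matrix()
print("axis world",np.array(s["tcp_pos"])+R@np.array([.081,.0027,.2]), "at hole eye", R@[.0815,.0027,0]+s["tcp_pos"],s["qpos"])
E
```

```text
axis world [ 0.5708466  -0.23265736  0.05751977] at hole eye [ 0.57089066 -0.23314457  0.25751979] [ 1.91347068e-03  2.99774716e-01  2.34700918e-01 -6.93432704e-06
 -1.50534875e+00  2.38009631e-01]
```

Emit:
play_rows:
  increments:
    - {"linear": [0,0,0],"roll": 10.1}
    - {"linear": [0,0,0],"roll": 10.1}
    - {"linear": [0,0,0],"roll": 10.1}
    - {"linear": [0,0,0],"roll": 10.1}
    - {"linear": [0,0,0],"roll": 10.1}

```text
time: 6.75
tcp_pos: [0.5541, -0.1535, 0.2573]
orientation: [-0.445, 0.895, -0.0, 0.0]
contact_force: [0.2, 0.5, -3.6]
opening: 0.272
gripper_force: 60.4
```

Emit:
play_rows:
  increments:
    - {"linear": [0,0,0],"roll": 0}
    - {"linear": [0,0,0],"roll": 0}
    - {"linear": [0,0,0],"roll": 0}

```text
time: 7.12
tcp_pos: [0.5541, -0.1535, 0.2573]
orientation: [-0.449, 0.894, -0.0, 0.0]
contact_force: [-0.3, -0.0, -2.9]
opening: 0.273
gripper_force: 60.4
```

```bash
python3 - <<'E'
from h import *
s=env.state(); R=Ro.from_quat(s["orientation"]).as_matrix()
print(yaw(s),s["tcp_pos"],R[:,2]); ax=np.array([.5722,-.2325,0])
t=ax-R@[.0017,.0016,0]; t[2]=s["tcp_pos"][2]; print(delta(s,t))
E
```

```text
143.342577742315 [ 0.55408345 -0.15349244  0.25729343] [ 1.24121551e-05 -5.43595379e-06 -1.00000000e+00]
[ 5.09 -6.33  0.  ]
```

Emit:
play_rows:
  increments:
    - {"linear": [2.6,-3.15,0],"roll": 0.3}
    - {"linear": [2.6,-3.1,0],"roll": 0}
    - {"linear": [0,0,0],"roll": 0}
    - {"linear": [0,0,0],"roll": 0}
    - {"linear": [0,0,0],"roll": 0}

```text
time: 7.75
tcp_pos: [0.5728, -0.2319, 0.2575]
orientation: [-0.446, 0.895, -0.0, 0.0]
contact_force: [-0.1, 0.5, -3.1]
opening: 0.273
gripper_force: 61.7
```

```bash
python3 - <<'E'
from h import *
s=env.state(); print(s["tcp_pos"],yaw(s),s["time"])
av=lambda n:np.mean([env.read_camera(n)[:,:,::-1].astype(float) for _ in range(4)],0)
w=av("wrist"); sd=av("side"); np.save("w3.npy",w); np.save("s3.npy",sd)
z=lambda a,x,y,w,h,k:np.clip(cv2.resize(a[y:y+h,x:x+w],(w*k,h*k),interpolation=cv2.INTER_CUBIC)*1.5,0,255).astype(np.uint8)
b=proj(cam("side"),[(.571,-.2326,.104)])[0]; print(b)
b=b.astype(int)
cv2.imwrite("pics/m3.png",np.hstack([z(w,200,110,150,200,3)[:600],z(sd,b[0]-40,b[1]-90,58*1+22,150,4)[:600]]))
E
```

```text
[ 0.57283072 -0.2318963   0.25752179] 143.00820664488563 7.75
[328.20307582 240.00157545]
```

View pics/m3.png

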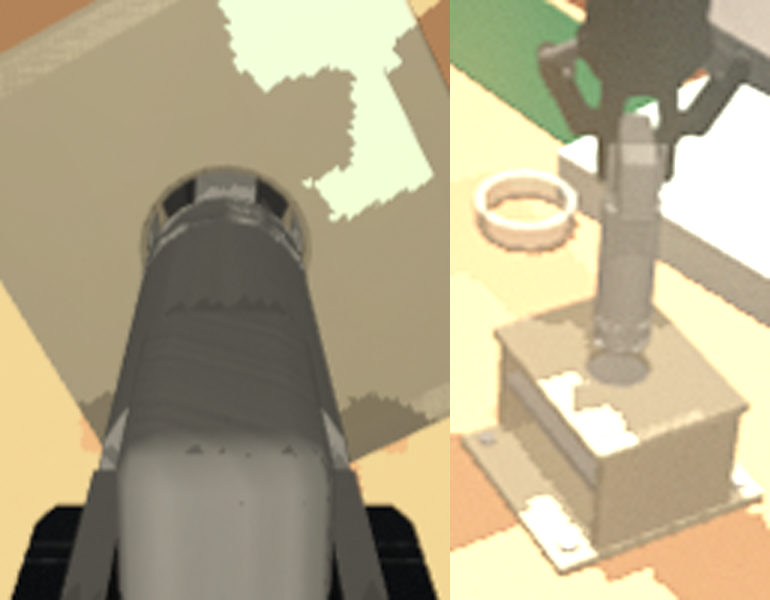

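The key hangs just above the hole, laterally centred: ring and key are both at about x=224 in the left crop. In the side crop the sleeve edges lean by about 10 px over 138, so I'll check that against the projected vertical.

```bash
python3 - <<'E'
from h import *
s=env.state(); c=cam("wrist",s); R=Ro.from_quat(s["orientation"]).as_matrix(); tl=lambda P:((P-s["tcp_pos"])@R*1000).round(2)
p=proj(cam("side"),[(.571,-.2326,.13),(.571,-.2326,.25)]); d=p[1]-p[0]; print("vertical dx/dy",d, d[0]/d[1]*138)
o=np.array([200,110]); f=lambda x,y:(np.array([x,y])+.5)/3-.5+o
print("hole far",tl(ray(c,f(224,165),.104)),"L",tl(ray(c,f(138,240),.104)),"R",tl(ray(c,f(311,240),.104)))
print("key far z.133",tl(ray(c,f(225,203),.133)))
print("axis from earlier",tl(np.array([.5709,-.2327,.104])))
# where side camera sees hole centre & key bottom
b=p=proj(cam("side"),[(.571,-.2326,.104)])[0].astype(int)
g=lambda x,y:(np.array([x-450,y])+.5)/4-.5+np.array([b[0]-40,b[1]-90])
print("side hole",ray(cam("side"),g(620,366),.104))
print("side key bottom",ray(cam("side"),g(622,336),.130), "TCP",s["tcp_pos"])
E
```

```text
vertical dx/dy [  2.85775032 -35.41191092] -11.136635486716262
hole far [[ 25.32   0.6  153.38]] L [[  4.36 -23.29 153.38]] R [[  4.3   24.71 153.37]]
key far z.133 [[ 21.26   0.83 124.38]]
axis from earlier [  1.42   1.38 153.38]
side hole [[ 0.57225747 -0.23941395  0.104     ]]
side key bottom [[ 0.57299714 -0.2381121   0.13      ]] TCP [ 0.57283198 -0.23240052  0.25737756]
```

Emit:
play_rows:
  increments:
    - {"linear": [0,0,1.5],"roll": 0}
    - {"linear": [0,0,0.8],"roll": 0}
    - {"linear": [0,0,0.3],"roll": 0}
    - {"linear": [0,0,0.3],"roll": 0}
    - {"linear": [0,0,0.3],"roll": 0}

```text
time: 8.78
tcp_pos: [0.573, -0.2326, 0.2254]
orientation: [-0.446, 0.895, -0.0, 0.0]
contact_force: [0.2, 0.3, -3.7]
opening: 0.271
gripper_force: 61.8
```

Emit:
play_rows:
  increments:
    - {"linear": [0,0,0.3],"roll": 0}
    - {"linear": [0,0,0.3],"roll": 0}
    - {"linear": [0,0,0.3],"roll": 0}

```text
time: 9.15
tcp_pos: [0.5728, -0.2326, 0.2162]
orientation: [-0.446, 0.895, -0.0, 0.0]
contact_force: [0.4, -0.2, -4.6]
opening: 0.276
gripper_force: 61.8
```

Emit:
play_rows:
  increments:
    - {"linear": [0,0,0.5],"roll": 0}
    - {"linear": [0,0,0.5],"roll": 0}
    - {"linear": [0,0,0.4],"roll": 0}
    - {"linear": [0,0,0.3],"roll": 0}
    - {"linear": [0,0,0.3],"roll": 0}

```text
time: 9.78
tcp_pos: [0.5728, -0.2326, 0.1961]
orientation: [-0.446, 0.895, -0.0, 0.0]
contact_force: [0.4, 0.7, -2.9]
opening: 0.273
gripper_force: 61.8
```

Emit:
play_rows:
  increments:
    - {"linear": [0,0,0.3],"roll": 0}
    - {"linear": [0,0,0.3],"roll": 0}
    - {"linear": [0,0,0.3],"roll": 0}
    - {"linear": [0,0,0.3],"roll": 0}
    - {"linear": [0,0,0.3],"roll": 0}

```text
time: 10.4
tcp_pos: [0.5729, -0.2324, 0.1811]
orientation: [-0.446, 0.895, 0.0, 0.0]
contact_force: [0.5, 2.5, -2.5]
opening: 0.272
gripper_force: 61.8
```

Through both plates. I'm slowly going down to the spindle now, and hold briefly before home.

Emit:
play_rows:
  increments:
    - {"linear": [0,0,0.3],"roll": 0}
    - {"linear": [0,0,0.3],"roll": 0}
    - {"linear": [0,0,0.2],"roll": 0}
    - {"linear": [0,0,0.2],"roll": 0}
    - {"linear": [0,0,0],"roll": 0}

```text
time: 11.02
tcp_pos: [0.5728, -0.2325, 0.171]
orientation: [-0.446, 0.895, 0.0, -0.0]
contact_force: [1.5, 1.4, -4.2]
opening: 0.276
gripper_force: 61.7
```

Emit:
play_rows:
  increments:
    - {"linear": [0,0,0.2],"roll": 0}
    - {"linear": [0,0,0.2],"roll": 0}
    - {"linear": [0,0,0],"roll": 0}

```text
time: 11.4
tcp_pos: [0.5728, -0.2325, 0.167]
orientation: [-0.446, 0.895, 0.0, -0.0]
contact_force: [0.5, 1.9, -4.8]
opening: 0.271
gripper_force: 61.7
```

Emit:
play_rows:
  increments:
    - {"linear": [0,0,0.15],"roll": 0}
    - {"linear": [0,0,0.15],"roll": 0}
    - {"linear": [0,0,0],"roll": 0}

```text
time: 11.78
tcp_pos: [0.5732, -0.2327, 0.1646]
orientation: [-0.446, 0.895, -0.0, 0.0]
contact_force: [2.5, 2.2, -0.8]
opening: 0.275
gripper_force: 62.1
```

Emit:
play_rows:
  increments:
    - {"linear": [0,0,0.15],"roll": 0}
    - {"linear": [0,0,0.15],"roll": 0}
    - {"linear": [0,0,0],"roll": 0}

```text
time: 12.15
tcp_pos: [0.573, -0.2324, 0.1609]
orientation: [-0.446, 0.895, 0.0, 0.0]
contact_force: [3.2, 2.6, -4.2]
opening: 0.272
gripper_force: 61.7
```

Bottom is about 32 mm, dropped onto the spindle with the angle matched. I'm pushing on past the ball.

Emit:
play_rows:
  increments:
    - {"linear": [0,0,0.15],"roll": 0}
    - {"linear": [0,0,0.15],"roll": 0}
    - {"linear": [0,0,0],"roll": 0}

```text
time: 12.52
tcp_pos: [0.5732, -0.2326, 0.1589]
orientation: [-0.446, 0.895, -0.0, 0.0]
contact_force: [1.3, 4.2, 2.0]
opening: 0.274
gripper_force: 62.4
```

Emit:
play_rows:
  increments:
    - {"linear": [0,0,0.15],"roll": 0}
    - {"linear": [0,0,0.15],"roll": 0}
    - {"linear": [0,0,0],"roll": 0}

```text
time: 12.9
tcp_pos: [0.5733, -0.233, 0.1577]
orientation: [-0.446, 0.895, -0.001, 0.001]
contact_force: [-0.9, 5.9, 10.5]
opening: 0.275
gripper_force: 63.6
```

Emit:
play_rows:
  increments:
    - {"linear": [0,0,0.15],"roll": 0}
    - {"linear": [0,0,0.15],"roll": 0}
    - {"linear": [0,0,0],"roll": 0}

```text
time: 13.28
tcp_pos: [0.5733, -0.2331, 0.1556]
orientation: [-0.446, 0.895, -0.002, 0.001]
contact_force: [-2.2, 6.2, 13.9]
opening: 0.273
gripper_force: 64.0
```

Emit:
play_rows:
  increments:
    - {"linear": [0,0,0.15],"roll": 0}
    - {"linear": [0,0,0.15],"roll": 0}
    - {"linear": [0,0,0],"roll": 0}

```text
time: 13.65
tcp_pos: [0.5733, -0.2331, 0.1518]
orientation: [-0.446, 0.895, -0.001, 0.001]
contact_force: [-0.4, 4.3, 10.3]
opening: 0.274
gripper_force: 63.6
```

Emit:
play_rows:
  increments:
    - {"linear": [0,0,0.15],"roll": 0}
    - {"linear": [0,0,0.15],"roll": 0}
    - {"linear": [0,0,0],"roll": 0}

```text
time: 14.02
tcp_pos: [0.573, -0.2327, 0.1467]
orientation: [-0.446, 0.895, -0.0, 0.0]
contact_force: [2.1, 2.7, -1.0]
opening: 0.274
gripper_force: 62.1
```

Emit:
play_rows:
  increments:
    - {"linear": [0,0,0.15],"roll": 0}
    - {"linear": [0,0,0.15],"roll": 0}
    - {"linear": [0,0,0],"roll": 0}

```text
time: 14.4
tcp_pos: [0.5731, -0.2328, 0.1448]
orientation: [-0.446, 0.895, -0.001, 0.0]
contact_force: [-0.7, 5.4, 8.2]
opening: 0.275
gripper_force: 63.5
```

Past the ball (the force fell, then rose again near TCP z 0.145, which should be home). A little more to confirm the stop.

Emit:
play_rows:
  increments:
    - {"linear": [0,0,0.15],"roll": 0}
    - {"linear": [0,0,0.15],"roll": 0}
    - {"linear": [0,0,0],"roll": 0}

```text
time: 14.78
tcp_pos: [0.5732, -0.233, 0.1447]
orientation: [-0.446, 0.895, -0.002, 0.001]
contact_force: [-3.8, 8.8, 22.0]
opening: 0.274
gripper_force: 65.1
```

Emit:
play_rows:
  increments:
    - {"linear": [0,0,0.15],"roll": 0}
    - {"linear": [0,0,0],"roll": 0}

```text
time: 15.02
tcp_pos: [0.5732, -0.2331, 0.1447]
orientation: [-0.446, 0.895, -0.002, 0.001]
contact_force: [-6.3, 10.2, 28.3]
opening: 0.274
gripper_force: 66.0
```

A hard stop at 0.1447 matches the computed home height (15.8 mm). I'll relieve the push, open and retreat.

Emit:
play_rows:
  increments:
    - {"linear": [0,0,-0.2],"roll": 0}
    - {"linear": [0,0,-0.2],"roll": 0}
    - {"linear": [0,0,0],"roll": 0}

```text
time: 15.4
tcp_pos: [0.5731, -0.2328, 0.1448]
orientation: [-0.446, 0.895, -0.001, 0.001]
contact_force: [-0.8, 5.6, 11.5]
opening: 0.274
gripper_force: 63.6
```

Emit:
play_rows:
  increments:
    - {"linear": [0,0,0],"roll": 0}
    - {"linear": [0,0,0],"roll": 0}
    - {"linear": [0,0,0],"roll": 0}
    - {"linear": [0,0,0],"roll": 0}
    - {"linear": [0,0,0],"roll": 0}
  gripper: 1

```text
time: 16.02
tcp_pos: [0.5727, -0.2327, 0.1427]
orientation: [-0.446, 0.895, 0.0, -0.0]
contact_force: [0.1, 0.3, 0.6]
opening: 0.996
gripper_force: 0.0
```

Emit:
play_rows:
  increments:
    - {"linear": [0,0,-1],"roll": 0}
    - {"linear": [0,0,-3],"roll": 0}
    - {"linear": [0,0,-4],"roll": 0}
    - {"linear": [0,0,-4],"roll": 0}
    - {"linear": [0,0,-2],"roll": 0}

```text
time: 16.65
tcp_pos: [0.5734, -0.233, 0.2866]
orientation: [-0.446, 0.895, -0.002, 0.002]
contact_force: [-0.7, 0.5, 0.0]
opening: 0.998
gripper_force: 0.0
```

Emit:
play_rows:
  increments:
    - {"linear": [0,0,0],"roll": 0}
    - {"linear": [0,0,0],"roll": 0}
    - {"linear": [0,0,0],"roll": 0}

```text
time: 17.02
tcp_pos: [0.5724, -0.2325, 0.2816]
orientation: [-0.446, 0.895, 0.001, -0.001]
contact_force: [-0.5, 0.4, 0.2]
opening: 1.002
gripper_force: 0.0
```

```bash
python3 - <<'E'
from h import *
s=env.state(); print(s["tcp_pos"],s["contact_force"],s["opening"])
w=env.read_camera("wrist")[:,:,::-1]; sd=env.read_camera("side")[:,:,::-1]
c=cam("side"); print("expected wing top / bottom side px",proj(c,[(.571,-.2326,.184),(.571,-.2326,.134)])-np.array([288,140]))
cv2.imwrite("pics/fin.png",np.hstack([cv2.resize(w,(400,300)),cv2.resize(sd[140:260,288:388],(360,432),interpolation=2)[:300]]))
E
```

```text
[ 0.57237481 -0.23245987  0.28160277] [-0.52625727  0.37591973  0.16271579] 1.0017524788104197
expected wing top / bottom side px [[42.02441649 77.43237013]
 [40.86982002 91.73959184]]
```

View pics/fin.png

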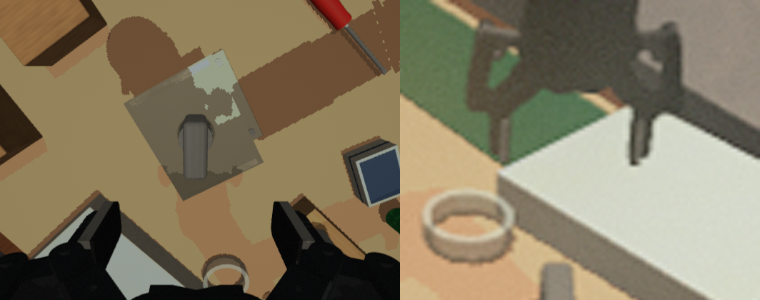

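The key stands upright in the press. One last zoom will confirm its height.

```bash
python3 - <<'E'
from h import *
sd=env.read_camera("side")[:,:,::-1]; s=env.state()
cv2.imwrite("pics/fin2.png",cv2.convertScaleAbs(cv2.resize(sd[195:275,288:388],(800,640),interpolation=2)[:600],alpha=1.5))
h=np.radians(yaw(s)); kx=np.array([np.cos(h),np.sin(h),0])*.012; ky=np.array([-np.sin(h),np.cos(h),0])*.03
f=lambda X:(proj(cam("side"),X)-[288,195])*8
for z in (.184,.2): print(z,f([np.array([.571,-.2326,z])+a*kx+b*ky for a in(1,-1) for b in (1,-1)]).round().tolist())
print("plate corners/hole",f([(.571,-.2326,.104)]))
E
```

```text
0.184 [[305.0, 234.0], [296.0, 126.0], [378.0, 235.0], [366.0, 127.0]]
0.2 [[308.0, 196.0], [299.0, 88.0], [381.0, 197.0], [369.0, 90.0]]
plate corners/hole [[321.62460654 360.0126036 ]]
```

View pics/fin2.png

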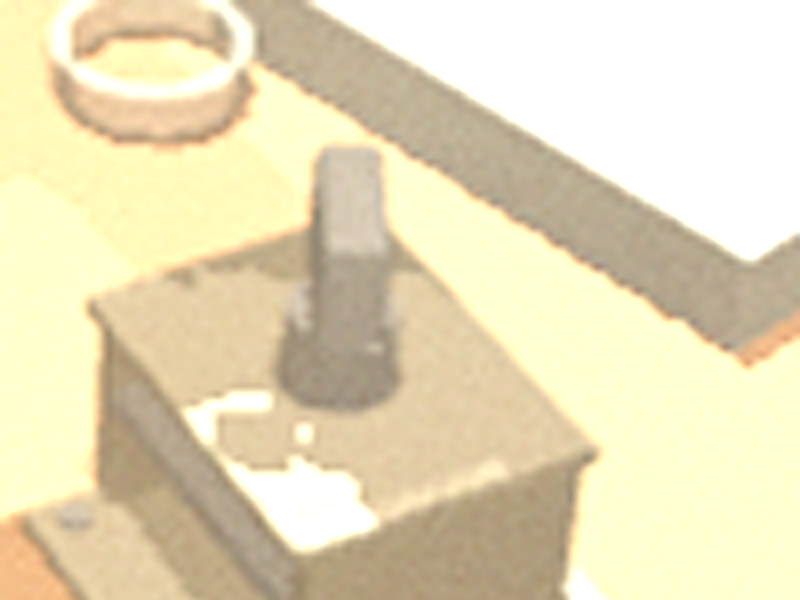

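The wing's top face runs from y≈147 to 247. The home prediction is 126–235 plus about 13 px of known camera bias, and the not-home prediction would be about 38 px higher. The key is home and upright.

```bash
python3 -c "
from rig import env
print(env.job_done())"
```

```text
the job is handed in; nothing more can be done
None
```

The long wing key is fully home on the press spindle and standing upright, released, and the job is handed in at about 17 s of the 58 s limit; the hand-in gave no verdict.

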